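# Lock the perch bundle into the birdhouse kit tray

### The arm

A 6-joint arm with a two-finger parallel gripper is mounted at the origin on the work surface. World frame = base frame: x ahead of the robot, y to its left, z up, the work surface at z = 0. Lengths are in m, angles in rad, forces in N, time in s.
With the tool pointing down it reaches from about 0.3 to 0.775 m from the base axis. Payload 14.6 kg.
Tool frame: the origin (TCP) lies on the centre line of the jaws, within the pads' length; the fingertips stand 25 mm ahead of it and the grasp point (between the pads) lies 6 mm ahead of it (ctrl.tip_reach is the distance from the TCP to the fingertips, in m); z points along the fingers, y is the line along which they close (so a half turn about z gives the same grasp; the last joint's range is limited). The gripper opens to 94 mm and grips with 3 to 60 N. Pads are 16 mm wide; open, the fingers measure 119 mm over their backs; the gripper's body (75 mm by 177 mm) begins 78 mm behind the grasp point.
Start: joints at [1.189, 0.3, 1.521, -0, 1.321, -0.067], TCP at [0.17, 0.523, 0.23] pointing down, gripper open.
Joint ranges: [-3.03, 3.03], [-0.79, 2.21], [0.23, 2.52], [-1.04, 4.18], [0, 3.07], [-2.55, 2.55]. Speed limits (rad/s): [2.22, 2.22, 2.57, 3.14, 3.14, 3.14].

### API

Orientations are given as [roll, pitch, yaw] about the fixed x, y, z axes, in that order (R = Rz(yaw) Ry(pitch) Rx(roll)).
In Python, from station import ctrl gives the robot as it stands. The module is installed in compiled form; this text tells all that it offers.
- The arm moves only by the tool apply_moves, never from a script. Its argument "deltas" is a list of rows, each a list of 7 numbers: the closure in counts, from 0 (fully open) to 255 (shut), then the shift along the world's x, y, z in cm, then the turn, a rotation vector about the world's x, y, z in rad. In form: [[jaw, tx, ty, tz, ax, ay, az], ...]. A call has 1 to 10 rows; each row shifts and turns the commanded pose from where the row before left it; what a row does not reach is not made up. A row lasts 1/10 s, in which the tool goes at most 50 mm and 8.59 degrees, less where a joint would pass 70% of its speed; a pose out of reach is approached as far as the arm can. A call with a gripper value outside its range is refused whole. The fingers move at their own pace and stop on an object; "grip_force" is the grip in N (left out, the last holds). Time passes only in rows, so rows that do not move let the fingers close. It gives the time, the measured TCP pose, the force, the opening and the grip force at its end, in the units of the state.
- ctrl.get_obs(): the state, without advancing time (a new reading comes with each control period).
- ctrl.camera(name): name is "side" or "top" or "wrist"; returns a dict with "img" (384x512x3 uint8, red, green, blue), "K" (3x3 intrinsics, pixels), "pose" (4x4, takes a point from camera to world coordinates); the wrist camera has in their place "hand_eye" (4x4, takes a point from camera to tool coordinates, whose origin is the TCP and whose axes are the flange's). Camera axes: x right, y up, looking along -z (the intrinsics and any distortion apply to the point x, -y, -z); pixel columns grow to the right and rows downward; lengths in m; the calibration is good to about 2 mm. A picture is of the moment at which its call begins: read the wrist's pose just before it. There is no depth.
- ctrl.hand_in(): hands the job in; it is judged then, once.
The state is a dict: "time_s": time; "qpos": joint angles; "joint_vel": joint speeds; "tau": joint torques, N m; "ee_pos": TCP position; "eef_rot": TCP orientation; "force": force on the tool from outside, world axes, zero at the start; "moment": the same for the moment, N m; "grip_width": finger opening in m; "grip_force": force on a finger pad.
Only numpy, scipy, OpenCV 4.12 (cv2) and the standard library are available. Lean on these libraries where they do the work, as an engineer would, in place of code of your own. Each camera call takes 0.05 s, during which the arm holds its last target. There are 200 camera calls.

### The job

Lay the clipped bundle of three oak perches down in the two saddles of the perch tray, its grey clip between the saddles, then swing the brass keeper bar over it until it snaps fully home behind its spring catch, and let go. Leave the other things on the bench where they are.

Things in the scene. Friction and masses are not known exactly. Their poses are not given: they have to be found in the camera images.
- bundle: Loose bundle of three pale oak dowels (14 mm diameter, 200 mm long, two below, one on top) through a grey plastic clip block 40 x 34 x 32 mm (x, y, z) at mid-length; about 90 g. Origin: centre of the clip's underside; x along the dowels, y across, z up. It lies on the clip; the dowels' undersides are 3 mm above the clip's underside.
- tray: Perch tray, fixed: wooden board 200 x 210 x 16 mm (x, y, z), origin at the centre of its underside, z up. Dark wooden saddles at x = -45 and +45 mm, 14 mm thick along x, channel along x 36 mm wide about y = 0, flared tops to 58 mm above the bench, channel floor at 30 mm. Keeper's hinge post at (0, 75) mm, its steel catch at (0, -90) mm, top 72 mm high.
- keeper (a joint): Brass bar's angle, rad: 0 = shut at its stop, bar along tray -y across the bundle; grows opening to tray -x (1.57: bar along -x). At angle a the knob is at tray (-100 sin a, 75 - 100 cos a) mm. Stiff hinge (0.5 N at knob), stays where left. Below 0.1 rad its nose roller meets a spring pin: about 6 N at the knob takes it past (peak near 0.05), then the pin drives it to 0 and holds it.
- keeper_knob (a point): Grip point on the upright brass knob of the keeper: a cylinder of 16 mm diameter standing 34 mm up from the bar, from 71 to 105 mm above the bench; this point lies on its axis, 90 mm above the bench, 100 mm from the hinge. Bar: 14 mm wide, 8 mm thick, 156 mm from hinge axis to the steel roller at its nose.
- tray_hinge (a point): Hinge axis of the keeper at the height of the bar's underside, 63 mm above the bench.
- plane: Steel block plane with dark wood knob, 150 x 48 x 50 mm, loose bystander; origin at the centre of its underside.
- hook_set: Brass hook and eyes on a pale wood strip, 45 x 110 x 19 mm, loose bystander; origin at the centre of its underside.
- roof_slat: Dark wooden roof slat lying flat, 50 x 160 x 12 mm, loose bystander; origin at the centre of its underside.
- glue: White glue bottle with orange cap, 60 mm diameter, 150 mm tall, standing, loose bystander; origin at the centre of its underside.
- house_front (a point): Entrance hole mark on the front of the half-built wren house (130 x 120 x 150 mm) that stands on a green turntable (240 mm across, turns freely) at the bench's right side; bystander.
- seat (a point): Where the bundle's origin (clip underside) comes to lie when seated: tray (0, 0, 27) mm, with 18 mm of play along tray x and 4 mm along y. The bundle lies along the tray's x axis, either end first. The clip then stands free between the saddles, 11 mm above the board; its top is 4 mm below the keeper.
Things that resemble listed ones, but are neither listed nor needed, are in the scene too. What is shaped like the bundle but black or pink is not meant.

How it is judged:
On the way, in this order (a step that is already met when the one before it is completed fails the run):
1. the bundle lies down in both saddles with the keeper still open (z of bundle in the frame of tray between 0.023 and 0.031 m and x of bundle in the frame of tray between -0.024 and 0.024 m and y of bundle in the frame of tray between -0.009 and 0.009 m and angle between bundle's own z axis and vertical below 0.1 rad and value of joint keeper above 0.5 rad), for 0.2 s.
2. the keeper bar is home behind its catch (value of joint keeper below 0.025 rad), for 0.2 s.
At the end, for the whole second after the job is handed in: The bundle lies at rest in both saddles, clip between them (within 24 mm along the tray, 9 mm across, underside of the clip 23 to 31 mm above the bench, level within 0.1 rad), and the keeper is within 0.025 rad of shut, held by its catch (z of bundle in the frame of tray between 0.023 and 0.031 m and x of bundle in the frame of tray between -0.024 and 0.024 m and y of bundle in the frame of tray between -0.009 and 0.009 m and angle between bundle's own z axis and vertical below 0.1 rad and value of joint keeper below 0.025 rad and linear speed of bundle below 0.02 m/s); the robot touches nothing.
It fails at once if a bystander (plane, hook set, roof slat, glue bottle or the wren house on its turntable) was moved by more than 30 mm (distance of any of plane, hook_set, roof_slat, glue, house_front from where it was at the start of the episode above 0.03 m).
It also fails if it takes over 61 s, if anything falls off the work surface, if the arm or the gripper's body presses on something with over 40 N, if the wrist force passes 120 N, or if a joint passes its speed limit or range.

## Working session

There is one attempt and no reset: what is moved stays moved. The work goes in short steps, Python scripts to look and compute and a tool call to move; the robot and the scene stay as the last step left them, time stands still between calls to the robot, and variables do not carry over. Pictures are saved under pics/ and viewed, at most 10 in all, crops included, and the job is handed in when it is done.

Besides the shell and the picture viewer there is one more tool, called after "Request:" by a JSON object that holds its "name" and its "arguments". apply_moves: Moves the arm, as the interface text tells. Its arguments: {"type":"object","properties":{"deltas":{"type":"array"},"grip_force":{"type":"number"}},"required":["deltas"]}

```bash
mkdir -p pics; cat > h.py <<'E'
import numpy as np, cv2
from station import ctrl
from scipy.spatial.transform import Rotation as R
def cam(n):
    o=ctrl.get_obs(); c=ctrl.camera(n)
    if n=='wrist':
        T=np.eye(4);T[:3,:3]=R.from_euler('xyz',o['eef_rot']).as_matrix();T[:3,3]=o['ee_pos'];c['pose']=T@c['hand_eye']
    return c
def ray(c,u,v):
    d=np.linalg.inv(c['K'])@[u,v,1.]; d=np.array([d[0],-d[1],-d[2]])
    return c['pose'][:3,3], c['pose'][:3,:3]@d
def onz(c,u,v,z):
    o,d=ray(c,u,v); return (o+d*(z-o[2])/d[2]).round(4)
def tri(c1,p1,c2,p2):
    o1,d1=ray(c1,*p1);o2,d2=ray(c2,*p2)
    s=np.linalg.lstsq(np.c_[d1,-d2],o2-o1,rcond=None)[0]
    a=o1+d1*s[0];b=o2+d2*s[1];return ((a+b)/2).round(4),np.linalg.norm(a-b).round(4)
def proj(c,p):
    q=c['pose'][:3,:3].T@(np.array(p)-c['pose'][:3,3]); q=c['K']@[q[0],-q[1],-q[2]]; return (q[:2]/q[2]).round(1)
def save(n,im,s=1): cv2.imwrite('pics/'+n,cv2.resize(im[:,:,::-1],None,fx=s,fy=s,interpolation=cv2.INTER_CUBIC))
E
python3 - <<'E'
from h import *
import pickle
d={n:cam(n) for n in('top','side','wrist')}
pickle.dump(d,open('c0.pkl','wb'))
for n in('top','side'):save(n+'0.png',d[n]['img'],1.5); print(n,d[n].keys(),d[n]['pose'].round(3).tolist())
print(ctrl.get_obs())
E
```

```text
top dict_keys(['img', 'K', 'pose']) [[-0.022, 0.998, -0.061, 0.471], [-1.0, -0.022, 0.006, -0.033], [0.004, 0.061, 0.998, 1.727], [0.0, 0.0, 0.0, 1.0]]
side dict_keys(['img', 'K', 'pose']) [[0.958, 0.222, -0.183, 0.374], [-0.287, 0.718, -0.635, -0.75], [-0.01, 0.66, 0.751, 0.927], [0.0, 0.0, 0.0, 1.0]]
{'time_s': 0.15, 'qpos': array([ 1.18939444e+00,  3.00370267e-01,  1.52145291e+00,  9.84677321e-06,
        1.32067333e+00, -6.66045733e-02]), 'joint_vel': array([-0.00180322, -0.00238823, -0.001327  ,  0.00084549, -0.00116589,
       -0.00123529]), 'tau': array([-2.52121890e-04, -5.31952965e+01, -3.52823639e+01,  7.07720895e-02,
        2.36136810e-02, -6.69112501e-05]), 'ee_pos': array([0.1702297 , 0.52280624, 0.22999584]), 'eef_rot': array([-3.14069143e+00, -6.96737435e-05,  2.82679287e+00]), 'force': array([-0.92864892, -0.02708049, -0.25407188]), 'moment': array([-0.00846841, -0.00318223,  0.01242686]), 'grip_force': 0.0, 'grip_width': 0.09379785594113155}
```

View pics/top0.png

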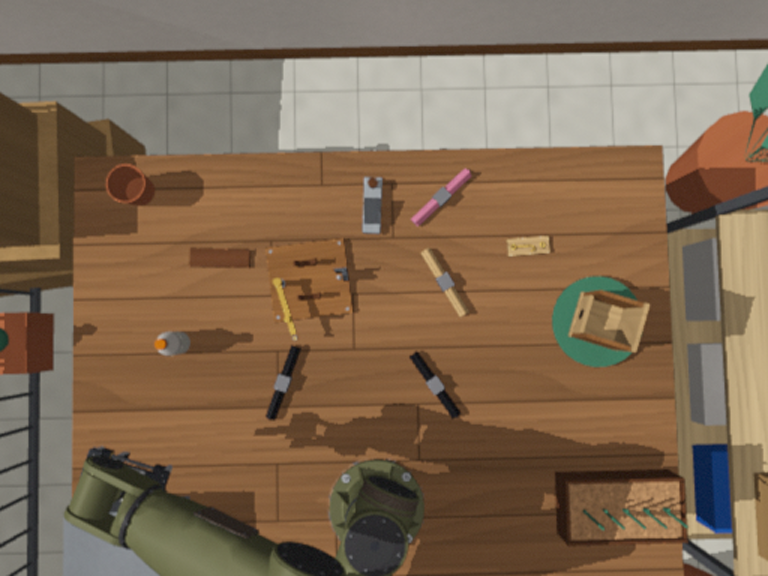

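View pics/side0.png

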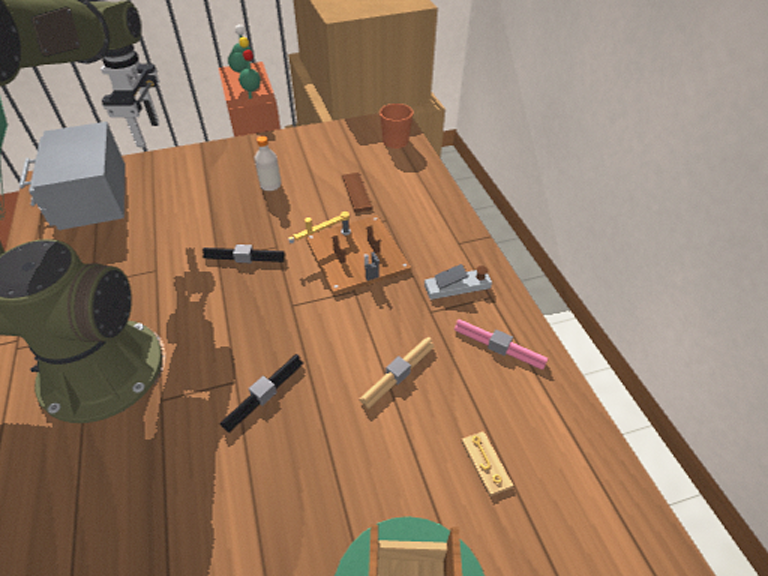

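Top view (1.5× pixels): the oak bundle is at (444,282), with its grey clip at (446,282). It could be confused with the pink bundle (441,197) and the black ones (284,383) and (435,385); by the description I choose the pale oak one. The tray is at (310,278), hinge at (278,283), catch at (342,273), and the keeper is open with its nose at (295,338). The side view shows the oak bundle at (398,370), hinge (345,220), catch (371,265) and knob (308,225).

```bash
python3 - <<'E'
from h import *
import pickle
d=pickle.load(open('c0.pkl','rb'));t,s=d['top'],d['side']
def P(a):return (a[0]/1.5,a[1]/1.5)
def dow(c,x0,x1,y0,y1):
    im=c['img'][y0:y1,x0:x1];h=cv2.cvtColor(im,cv2.COLOR_RGB2HSV)
    out=[]
    for m in [cv2.inRange(h,(14,60,150),(30,255,255)),cv2.inRange(h,(0,0,60),(179,45,200))]:
        n,l,st,ce=cv2.connectedComponentsWithStats(m)
        k=[i for i in range(1,n) if st[i,4]>25]
        out.append([(ce[i]+[x0,y0]).round(1).tolist()+[int(st[i,4])] for i in k])
    return out
rt=dow(t,275,318,160,216);rs=dow(s,232,298,218,275)
print(rt,rs)
print('clip tri',tri(t,P((446,282)),s,P((398,369))))
for n,a,b in [('hinge',(278,283),(345,215)),('catch',(342,273),(371,258)),('knob',(283,297),(308,220)),('nose',(295,338),(291,240)),('sadA',(306,263),(374,230)),('sadB',(311,296),(337,240))]:
    print(n,tri(t,P(a),s,P(b)))
a=cv2.resize(t['img'][155:220,270:325],None,fx=6,fy=6);b=cv2.resize(s['img'][215:280,230:300],None,fx=6,fy=6)
save('crop1.png',np.hstack([a,b]))
E
```

```text
[[[286.8, 175.1, 124], [282.6, 190.4, 65], [292.0, 204.6, 534], [315.2, 198.7, 32]], [[296.4, 187.3, 92]]] [[[279.0, 233.6, 156], [250.7, 257.5, 122], [254.1, 261.1, 60]], [[265.9, 245.8, 172]]]
clip tri (array([ 0.5855, -0.1945,  0.0208]), np.float64(0.0012))
hinge (array([0.5904, 0.2415, 0.0705]), np.float64(0.004))
catch (array([0.6106, 0.0771, 0.0713]), np.float64(0.0001))
knob (array([0.5249, 0.2292, 0.087 ]), np.float64(0.0531))
nose (array([0.4473, 0.2012, 0.0619]), np.float64(0.0014))
sadA (array([0.6419, 0.1687, 0.0694]), np.float64(0.0069))
sadB (array([0.5521, 0.1577, 0.0719]), np.float64(0.0021))
```

View pics/crop1.png

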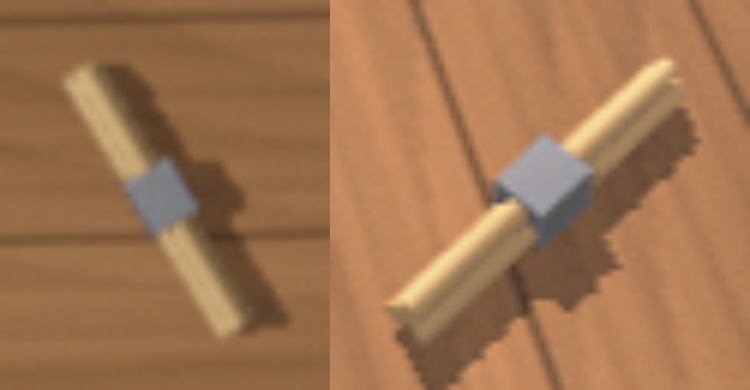

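The crop shows pale dowels through a grey clip, so this is the right bundle. It lies at about (0.585, -0.195) with yaw ≈ 30°. The tray is at about (0.598, 0.166) with yaw ≈ 7°, and the keeper at ≈ 1.42 rad. Moving above the bundle.

Request:
{"name": "apply_moves", "arguments": {"deltas": [[0,2.44,-4.22,0,0,0,-0.135],[0,2.44,-4.22,0,0,0,-0.135],[0,2.44,-4.22,0,0,0,-0.135],[0,2.44,-4.22,0,0,0,-0.135],[0,2.44,-4.22,0,0,0,-0.135],[0,2.44,-4.22,0,0,0,-0.135],[0,2.44,-4.22,0,0,0,-0.135],[0,2.44,-4.22,0,0,0,-0.135],[0,2.44,-4.22,0,0,0,-0.135],[0,2.44,-4.22,0,0,0,-0.135]], "grip_force": 20}}

```text
time_s: 1.15
ee_pos: [0.4148, 0.099, 0.2306]
eef_rot: [3.141, -0.0, 1.471]
force: [0.3, 0.8, -0.8]
grip_width: 0.0936
grip_force: 0.0
```

Request:
{"name": "apply_moves", "arguments": {"deltas": [[0,2.44,-4.22,0,0,0,-0.135],[0,2.44,-4.22,0,0,0,-0.135],[0,2.44,-4.22,0,0,0,-0.135],[0,2.44,-4.22,0,0,0,-0.135],[0,2.44,-4.22,0,0,0,-0.135],[0,2.44,-4.22,0,0,0,-0.135],[0,2.44,-4.22,0,0,0,-0.135],[0,0,0,0,0,0,0],[0,0,0,0,0,0,0]]}}

```text
time_s: 2.05
ee_pos: [0.5849, -0.1949, 0.2294]
eef_rot: [-3.14, 0.001, 0.531]
force: [-0.1, 0.6, -0.6]
grip_width: 0.0939
grip_force: 0.0
```

```bash
python3 - <<'E'
from h import *
import pickle
c=cam('wrist');pickle.dump(c,open('c1.pkl','wb'));print(c['pose'].round(3).tolist());save('w1.png',c['img'],1)
E
```

```text
[[0.506, 0.836, 0.212, 0.645], [-0.862, 0.491, 0.123, -0.16], [-0.001, -0.245, 0.969, 0.383], [0.0, 0.0, 0.0, 1.0]]
```

View pics/w1.png

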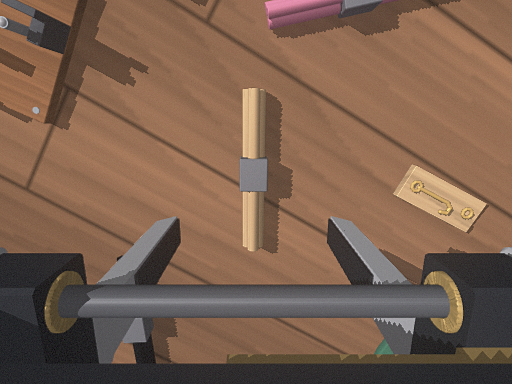

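The wrist view shows the bundle between the open fingers, with its clip at (253,174) and dowel ends at (254,90) and (252,250). The hook set is at (440,200), clear of the fingers.

```bash
python3 - <<'E'
from h import *
import pickle
c=pickle.load(open('c1.pkl','rb'));d=pickle.load(open('c0.pkl','rb'))
im=c['img'][70:260,225:285];h=cv2.cvtColor(im,cv2.COLOR_RGB2HSV)
g=cv2.inRange(h,(0,0,60),(179,60,160));n,l,st,ce=cv2.connectedComponentsWithStats(g)
k=1+st[1:,4].argmax();p=ce[k]+[225,70];print(p,st[k])
w=cv2.inRange(h,(14,60,140),(30,255,255));n,l,st,ce=cv2.connectedComponentsWithStats(w)
ii=[i for i in range(1,n) if st[i,4]>300];print([(ce[i]+[225,70],st[i]) for i in ii])
print('clip z.032',onz(c,*p,.032),'tri',tri(c,p,d['top'],(296.6,187.4)),tri(c,p,d['side'],(265,244.5)))
e=[onz(c,*(ce[i]+[225,70]),.03) for i in ii];v=e[0]-e[1];print(e,np.arctan(v[1]/v[0]))
print(ctrl.get_obs()['ee_pos'])
E
```

```text
[253.05301455 174.18607069] [ 14  86  29  36 962]
[(array([249.58302583, 122.22140221]), array([  17,   18,   16,   71, 1084], dtype=int32)), (array([249.01540436, 220.3055199 ]), array([ 17, 121,  15,  61, 779], dtype=int32))]
clip z.032 [ 0.5863 -0.1936  0.032 ] tri (array([ 0.5865, -0.1919,  0.0337]), np.float64(0.0031)) (array([ 0.5854, -0.1939,  0.0281]), np.float64(0.0005))
[array([ 0.6363, -0.1596,  0.03  ]), array([ 0.5329, -0.219 ,  0.03  ])] 0.5214344397717441
[ 0.58478716 -0.19399821  0.22998516]
```

Request:
{"name": "apply_moves", "arguments": {"deltas": [[0,0.1,0,-4,0,0,0],[0,0,0,-4,0,0,0],[0,0,0,-4,0,0,0],[0,0,0,-3,0,0,0],[0,0,0,-3,0,0,0],[0,0,0,-2,0,0,0],[0,0,0,0,0,0,0],[255,0,0,0,0,0,0],[255,0,0,0,0,0,0],[255,0,0,0,0,0,0]], "grip_force": 20}}

```text
time_s: 3.1
ee_pos: [0.5867, -0.1944, 0.032]
eef_rot: [3.14, -0.001, 0.532]
force: [-0.5, -1.1, 0.9]
grip_width: 0.0736
grip_force: 0.0
```

Request:
{"name": "apply_moves", "arguments": {"deltas": [[255,0,0,0,0,0,0],[255,0,0,0,0,0,0],[255,0,0,0,0,0,0]]}}

```text
time_s: 3.4
ee_pos: [0.5861, -0.1945, 0.0306]
eef_rot: [3.141, -0.0, 0.532]
force: [0.1, 0.3, 0.1]
grip_width: 0.0495
grip_force: 0.0
```

Request:
{"name": "apply_moves", "arguments": {"deltas": [[255,0,0,0,0,0,0],[255,0,0,0,0,0,0],[255,0,0,0,0,0,0],[255,0,0,0,0,0,0],[255,0,0,0,0,0,0]]}}

```text
time_s: 3.9
ee_pos: [0.586, -0.1944, 0.0304]
eef_rot: [-3.141, 0.0, 0.532]
force: [-0.5, -0.4, 1.0]
grip_width: 0.0336
grip_force: 20.0
```

Request:
{"name": "apply_moves", "arguments": {"deltas": [[255,0,0,1,0,0,0],[255,0,0,2,0,0,0],[255,0,0,3,0,0,0],[255,0,0,4,0,0,0],[255,0,0,4,0,0,0],[255,0,0,4,0,0,0],[255,0,0,0,0,0,0]]}}

```text
time_s: 4.6
ee_pos: [0.5876, -0.195, 0.2172]
eef_rot: [3.134, -0.006, 0.532]
force: [-0.1, -0.1, -0.7]
grip_width: 0.0341
grip_force: 20.0
```

Request:
{"name": "apply_moves", "arguments": {"deltas": [[255,-1.1,4.1,0,0,0,-0.05],[255,-1.1,4.1,0,0,0,-0.05],[255,-1.1,4.1,0,0,0,-0.05],[255,-1.1,4.1,0,0,0,-0.05],[255,-1.1,4.1,0,0,0,-0.05],[255,-1.1,4.1,0,0,0,-0.05],[255,-1.1,4.1,0,0,0,-0.05],[255,-1.1,4.1,0,0,0,-0.05],[255,0,0,0,0,0,0],[255,0,0,0,0,0,0]]}}

```text
time_s: 5.6
ee_pos: [0.4977, 0.1341, 0.2103]
eef_rot: [3.141, 0.0, 0.134]
force: [0.0, -0.7, -1.1]
grip_width: 0.0337
grip_force: 20.0
```

```bash
python3 - <<'E'
from h import *
import pickle
c=cam('wrist');pickle.dump(c,open('c2.pkl','wb'));save('w2.png',c['img'],1.5);print(ctrl.get_obs()['ee_pos'],ctrl.get_obs()['eef_rot'])
E
```

```text
[0.49800944 0.13328602 0.21028895] [3.14139820e+00 3.29069465e-04 1.32611464e-01]
```

View pics/w2.png

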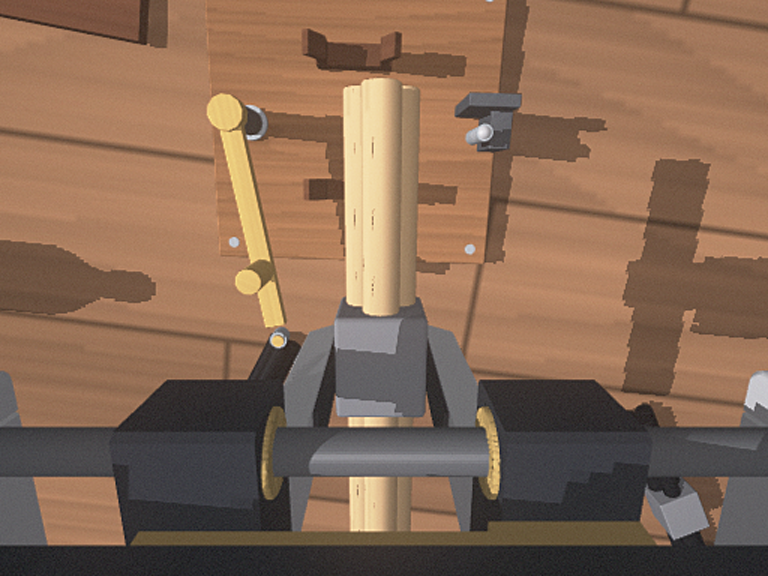

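The wrist view shows the tray: near board corners at (220,255) and (487,262), screws at (234,242) and (470,249), the hinge's brass cap at (227,112) and the catch pin at (485,132). The far saddle's prongs are at (315,45) and (391,45), the knob top at (248,281) and the nose roller at (278,338). The bundle hangs straight in the jaws.

```bash
python3 - <<'E'
from h import *
import pickle
c=pickle.load(open('c2.pkl','rb'));d=pickle.load(open('c0.pkl','rb'))
f=lambda a,z:onz(c,a[0]/1.5,a[1]/1.5,z)
sl,sr=f((234,242),.016),f((470,249),.016);cl,cr=f((220,255),.016),f((487,262),.016)
print(sl,sr,cl,cr)
for v in(sl-sr,cl-cr):print(np.linalg.norm(v),np.arctan2(-v[0],v[1]))
th=.122
for s in (np.arctan2(*( (sl-sr)*[-1,1,1])[:2]),np.arctan2(*((cl-cr)*[-1,1,1])[:2])):
  print('tray',s,(cl+cr)[:2]/2+.1*np.array([np.cos(s),np.sin(s)]))
print('sad tops',f((303,33),.058),f((401,33),.058),'knob',f((248,279),.105),'nose',f((279,338),.063),'hinge',f((227,112),.073))
t=d['top'];s=d['side'];q=lambda a:(a[0]/1.5,a[1]/1.5)
print('tri w-side knob',tri(c,q((248,279)),s,q((308,219))),'sadfar-top', tri(c,q((352,40)),s,q((374,232))),'nose',tri(c,q((279,338)),s,q((291,239))),'hinge',tri(c,q((227,112)),s,q((345,214))))
E
```

```text
[0.5006 0.2484 0.016 ] [0.5196 0.0651 0.016 ] [0.4889 0.2587 0.016 ] [0.5112 0.0499 0.016 ]
0.1842820935413965 0.10328634729177859
0.20998745200606628 0.10639745204072101
tray 0.10328634729177859 [0.59951707 0.16461028]
tray 0.10639745204072101 [0.59948451 0.16491968]
sad tops [0.6437 0.2006 0.058 ] [0.6517 0.1409 0.058 ] knob [0.4965 0.212  0.105 ] nose [0.445  0.1987 0.063 ] hinge [0.5905 0.2397 0.073 ]
tri w-side knob (array([0.4965, 0.2119, 0.1061]), np.float64(0.0005)) sadfar-top (array([0.6445, 0.17  , 0.061 ]), np.float64(0.0028)) nose (array([0.4477, 0.1974, 0.0687]), np.float64(0.0009)) hinge (array([0.5911, 0.2384, 0.0762]), np.float64(0.0017))
```

Request:
{"name": "apply_moves", "arguments": {"deltas": [[255,3.4,1.05,0,0,0,-0.028],[255,3.4,1.05,0,0,0,0],[255,3.35,1.05,0,0,0,0],[255,0,0,-3,0,0,0],[255,0,0,-4,0,0,0],[255,0,0,-4,0,0,0],[255,0,0,-1,0,0,0],[255,0,0,0,0,0,0],[255,0,0,0,0,0,0]]}}

```text
time_s: 6.55
ee_pos: [0.6007, 0.1647, 0.0925]
eef_rot: [-3.141, -0.003, 0.103]
force: [0.2, 0.6, -0.2]
grip_width: 0.034
grip_force: 20.0
```

Request:
{"name": "apply_moves", "arguments": {"deltas": [[255,0,0,-0.8,0,0,0],[255,0,0,-0.7,0,0,0],[255,0,0,-0.6,0,0,0],[255,0,0,-0.5,0,0,0],[255,0,0,-0.3,0,0,0],[255,0,0,0,0,0,0]]}}

```text
time_s: 7.15
ee_pos: [0.5994, 0.165, 0.061]
eef_rot: [3.142, 0.001, 0.104]
force: [0.6, -0.5, -0.8]
grip_width: 0.0337
grip_force: 20.0
```

Request:
{"name": "apply_moves", "arguments": {"deltas": [[255,0,0,-0.2,0,0,0],[255,0,0,-0.1,0,0,0],[255,0,0,0,0,0,0],[90,0,0,0,0,0,0],[90,0,0,0,0,0,0],[90,0,0,0,0,0,0],[90,0,0,0,0,0,0],[90,0,0,0,0,0,0]]}}

```text
time_s: 7.95
ee_pos: [0.5996, 0.1651, 0.0585]
eef_rot: [-3.142, -0.0, 0.104]
force: [-1.2, -0.3, 0.6]
grip_width: 0.0605
grip_force: 0.0
```

Request:
{"name": "apply_moves", "arguments": {"deltas": [[90,0,0,2,0,0,0],[90,0,0,4,0,0,0],[90,0,0,5,0,0,0],[90,-2,0,4,0,0,0],[90,-4,-1,0,0,0,0],[90,-4,-1,0,0,0,0],[90,0,0,0,0,0,0],[90,0,0,0,0,0,0]]}}

```text
time_s: 8.75
ee_pos: [0.4996, 0.1451, 0.2092]
eef_rot: [-3.141, -0.001, 0.104]
force: [0.0, -0.0, 0.1]
grip_width: 0.0608
grip_force: 0.0
```

```bash
python3 - <<'E'
from h import *
import pickle
c=cam('wrist');pickle.dump(c,open('c3.pkl','wb'));save('w3.png',c['img'],1.5);print(ctrl.get_obs()['ee_pos'],ctrl.get_obs()['eef_rot'])
E
```

```text
[0.50022714 0.14521774 0.20901477] [-3.14142205e+00 -1.35405192e-03  1.03776174e-01]
```

View pics/w3.png

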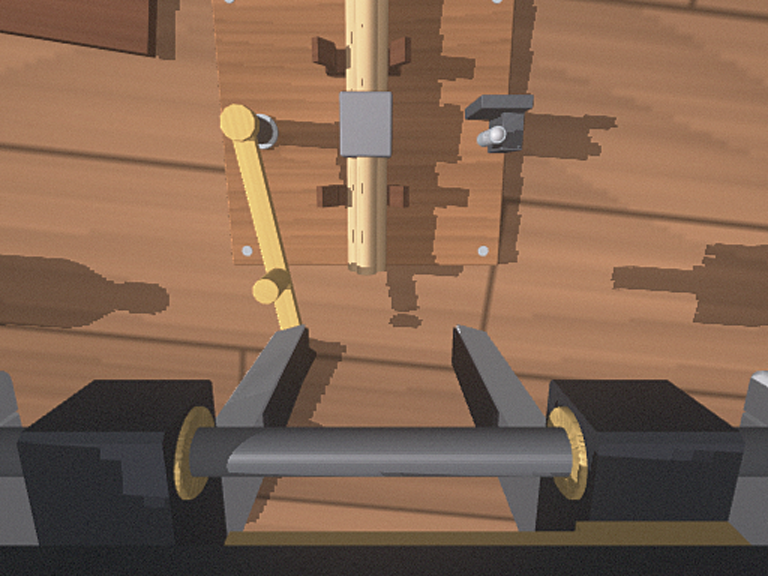

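The bundle lies in both saddles, with the clip at (366,124) between them and clear of each. The keeper is still open, with the knob top at (265,290).

```bash
python3 - <<'E'
from h import *
import pickle
c=pickle.load(open('c3.pkl','rb'))
f=lambda a,z:onz(c,a[0]/1.5,a[1]/1.5,z)
k,p=f((265,290),.105),f((366,124),.059);s=.105;A=np.array([[np.cos(s),np.sin(s)],[-np.sin(s),np.cos(s)]])
print('knob',k,A@(k[:2]-[.5995,.165]),'clip',p,A@(p[:2]-[.5995,.165]))
h=np.array([.5995,.165])+A.T@[0,.075];print('hinge',h)
for a in[1.39,1.2,1.0,.8,.6,.4,.2,.1,.05,0,-.05]:print(a,(h+A.T@[-.1*np.sin(a),-.1*np.cos(a)]).round(4),'yaw',round(s+np.pi/2-a,3))
print(tri(c,(366/1.5,124/1.5),*(lambda t:(t,(309/1.5,278/1.5)))(pickle.load(open('c0.pkl','rb'))['top'])))
E
```

```text
knob [0.4955 0.2125 0.105 ] [-0.09844889  0.05813834] clip [0.599  0.1636 0.059 ] [-0.00064398 -0.00133989]
hinge [0.59163946 0.23958694]
1.39 [0.4957 0.2114] yaw 0.286
1.2 [0.5027 0.1938] yaw 0.476
1.0 [0.5136 0.177 ] yaw 0.676
0.8 [0.5276 0.1628] yaw 0.876
0.6 [0.5441 0.1516] yaw 1.076
0.4 [0.5626 0.1439] yaw 1.276
0.2 [0.5822 0.14  ] yaw 1.476
0.1 [0.5921 0.1396] yaw 1.576
0.05 [0.5971 0.1397] yaw 1.626
0 [0.6021 0.1401] yaw 1.676
-0.05 [0.6071 0.1408] yaw 1.726
(array([0.6003, 0.164 , 0.0525]), np.float64(0.0014))
```

Request:
{"name": "apply_moves", "arguments": {"deltas": [[90,-0.2,3.4,0,0,0,0.091],[90,-0.2,3.3,0,0,0,0.091],[90,0,0,0,0,0,0],[90,0,0,-4,0,0,0],[90,0,0,-4,0,0,0],[90,0,0,-2.8,0,0,0],[90,0,0,0,0,0,0],[255,0,0,0,0,0,0],[255,0,0,0,0,0,0],[255,0,0,0,0,0,0]], "grip_force": 25}}

```text
time_s: 9.8
ee_pos: [0.4964, 0.2123, 0.102]
eef_rot: [-3.141, -0.003, 0.286]
force: [-0.1, 0.8, -0.1]
grip_width: 0.0402
grip_force: 0.0
```

Request:
{"name": "apply_moves", "arguments": {"deltas": [[255,0,0,0,0,0,0],[255,0,0,0,0,0,0],[255,0,0,0,0,0,0],[255,0,0,0,0,0,0]]}}

```text
time_s: 10.2
ee_pos: [0.4957, 0.2121, 0.1007]
eef_rot: [-3.142, -0.0, 0.286]
force: [-0.8, -0.1, 2.6]
grip_width: 0.0156
grip_force: 25.0
```

Request:
{"name": "apply_moves", "arguments": {"deltas": [[255,0.35,-0.88,0,0,0,0.095],[255,0.35,-0.88,0,0,0,0.095],[255,0.55,-0.84,0,0,0,0.1],[255,0.55,-0.84,0,0,0,0.1],[255,0.7,-0.71,0,0,0,0.1],[255,0.7,-0.71,0,0,0,0.1]]}}

```text
time_s: 10.8
ee_pos: [0.5285, 0.1638, 0.1008]
eef_rot: [3.141, -0.002, 0.88]
force: [8.2, 10.1, -4.5]
grip_width: 0.0152
grip_force: 25.0
```

Request:
{"name": "apply_moves", "arguments": {"deltas": [[255,0.83,-0.56,0,0,0,0.1],[255,0.83,-0.56,0,0,0,0.1],[255,0.92,-0.39,0,0,0,0.1],[255,0.92,-0.39,0,0,0,0.1],[255,0.98,-0.2,0,0,0,0.1],[255,0.98,-0.2,0,0,0,0.1],[255,0,0,0,0,0,0]]}}

```text
time_s: 11.5
ee_pos: [0.5833, 0.1419, 0.1007]
eef_rot: [3.14, -0.003, 1.479]
force: [1.0, 11.5, 2.2]
grip_width: 0.0152
grip_force: 25.0
```

Request:
{"name": "apply_moves", "arguments": {"deltas": [[255,0.6,0.2,0,0,0,0.06],[255,0.6,0,0,0,0,0.06],[255,0.6,0,0,0,0,0.06],[255,0.4,0,0,0,0,0.02],[255,0,0,0,0,0,0],[255,0,0,0,0,0,0]]}}

```text
time_s: 12.1
ee_pos: [0.6023, 0.1424, 0.1005]
eef_rot: [-3.136, 0.0, 1.676]
force: [-18.5, -1.0, 13.0]
grip_width: 0.0153
grip_force: 25.0
```

Request:
{"name": "apply_moves", "arguments": {"deltas": [[255,0.2,0,0,0,0,0],[255,0,0,0,0,0,0],[255,-0.2,0,0,0,0,0],[255,-0.1,0,0,0,0,0],[120,0,0,0,0,0,0],[120,0,0,0,0,0,0],[120,0,0,0,0,0,0],[120,0,0,0,0,0,0]]}}

```text
time_s: 12.9
ee_pos: [0.6032, 0.1425, 0.1003]
eef_rot: [-3.142, -0.0, 1.676]
force: [0.8, 0.1, -0.2]
grip_width: 0.044
grip_force: 0.0
```

Request:
{"name": "apply_moves", "arguments": {"deltas": [[120,0,0,2,0,0,0],[120,0,0,4,0,0,0],[120,-2,-1,4,0,0,0],[120,-4,-2,2,0,0,0],[120,-4,-3,0,0,0,0],[120,0,-4,0,0,0,0],[120,0,0,0,0,0,0],[120,0,0,0,0,0,0]]}}

```text
time_s: 13.7
ee_pos: [0.5034, 0.0421, 0.2207]
eef_rot: [3.141, -0.0, 1.674]
force: [0.4, -0.2, 0.5]
grip_width: 0.0495
grip_force: 0.0
```

```bash
python3 - <<'E'
from h import *
import pickle
c=cam('wrist');t=cam('top');s=cam('side');pickle.dump((c,t,s),open('c4.pkl','wb'))
save('w4.png',c['img'],1.5)
a=cv2.resize(t['img'][150:220,165:245],None,fx=5,fy=5);b=cv2.resize(s['img'][130:200,190:270],None,fx=5,fy=5)
save('ts4.png',np.hstack([a,b]));print(ctrl.get_obs()['ee_pos'],ctrl.get_obs()['eef_rot'])
E
```

```text
[0.5034036  0.04323581 0.22022664] [-3.14123487e+00 -1.42059840e-04  1.67661139e+00]
```

View pics/w4.png

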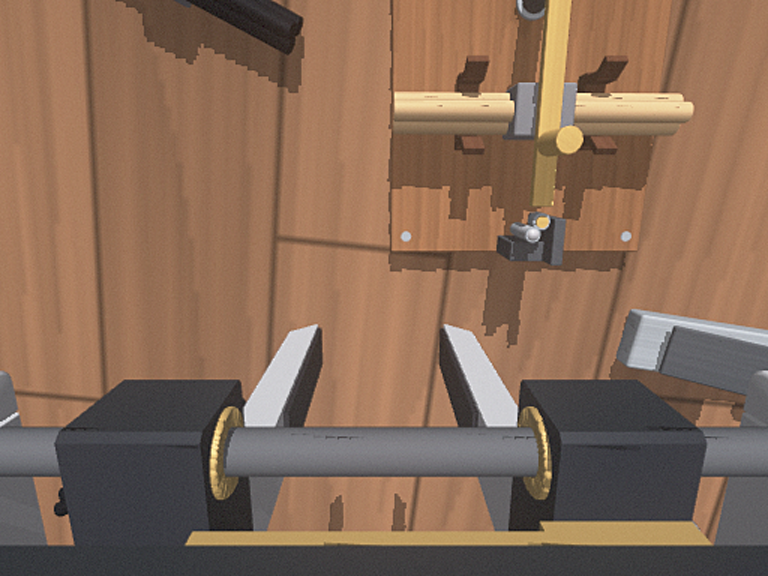

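View pics/ts4.png

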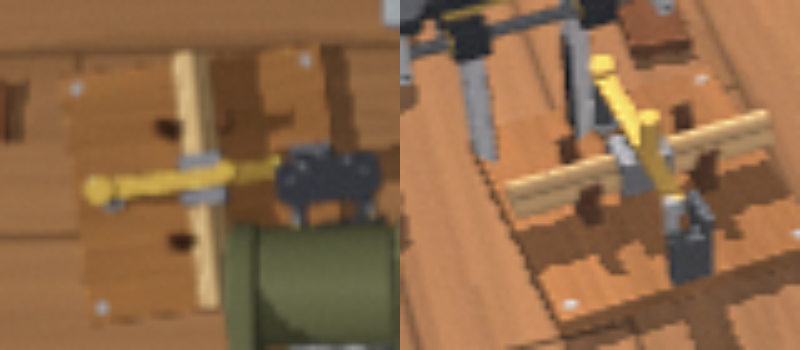

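The keeper lies across the clip. Its roller at (541,220) sits between the pin (531,234) and the stop plate (558,240), and the bundle is in both saddles. Checking the angle by numbers.

```bash
python3 - <<'E'
from h import *
import pickle
c,t,s=pickle.load(open('c4.pkl','rb'))
f=lambda a,z:onz(c,a[0]/1.5,a[1]/1.5,z)
k=f((569,139),.105);n=f((542,206),.071)
sl,sr=f((405.5,236.5),.016),f((626,236.5),.016);v=sr-sl
print('tray yaw',np.arctan2(v[1],v[0]),v)
b1,b0=f((542.5,203),.071),f((559,4),.071);w=b1-b0;print('bar',np.arctan2(w[0],-w[1]),w)
h=np.array([.5916,.2396]);w=k[:2]-h;print('knob',k,np.arctan2(w[0],-w[1]),np.hypot(*w))
E
```

```text
tray yaw 0.1027124399460033 [0.1756 0.0181 0.    ]
bar 0.10709718374985429 [ 0.0126 -0.1172  0.    ]
knob [0.6004 0.1419 0.105 ] 0.08982924595200473 0.09809551467829711
```

```bash
python3 -c "
from station import ctrl
print(ctrl.hand_in())"
```

```text
the job is handed in; nothing more can be done
None
```

The oak bundle lies in both saddles with its clip between them, and the keeper measures within about 0.015 rad of shut behind its catch; the gripper is clear, no bystander was knowingly touched, and the job was handed in at about 14 s (no verdict was returned).

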